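# Set the carton and hold the backdrop flap for ampoule inspection

### The job

Get the carton of amber ampoules ready for its inspection picture: first slide it along the bench, without lifting it, until it sits inside the taped outline and square to it; then swing the stand's hinged backdrop flap up from its rest to its balance point, straight upright, and hold it there with the gripper. The flap has no stay and falls back or forward if let go, so finish while still holding it upright; never let it fall forward towards the carton, and do not disturb the jar, the small box or the pack of leaflets.

Things in the scene. Friction and masses are not known exactly. Their poses are not given: they have to be found in the camera images.
- carton: Loose open-topped white carton filled with amber ampoules, about 0.3 kg: 90 mm along its x, 110 mm along its y, 45 mm tall, walls 4 mm. Origin at the centre of its underside, z up.
- spot (a point): Centre of the rectangle taped flat on the bench in thin black lines, inside 130 mm along x, 150 mm along y: the carton fits with 20 mm all round when their axes are parallel (either way round). +x points level to the flap's hinge, 112 mm away; the stand's foot begins 92 mm away. The carton starts 115 to 175 mm off on the -x side, up to 50 mm sideways, turned up to 0.35 rad.
- hinge (a point): Middle of the flap's hinge line, 30 mm above the bench. The line runs level along y; +x points level away from the carton spot, to the side on which the flap lies at the start; z up. The stand is fixed: hinge cheeks 44 mm high at y = +-113 mm, two rest posts 79 mm high at x = 120 mm, y = +-85 mm, feet 10 mm high.
- flap (a joint): Flap angle, rad: 0 = upright, its balance point; negative = leaning back (hinge +x side), -1.13 = on its rest posts as at the start (25 degrees above level); positive = leaning forward over the carton, end stop 1.05. Nearly free hinge, no spring: let go, it falls. 0.35 kg panel, 200 mm wide, 6 mm thick, white towards the carton, black behind, reaching 145 mm from the hinge line.
- flap_bar (a point): Middle of the flap's handle bar: round steel, 10 mm thick, parallel to the hinge line and 205 mm from it in the panel's plane; 55 mm open between bar and panel edge, 110 mm between its legs, so fingers can pinch it from above, closing across it; it can turn in the pads as the flap swings. y along the bar, z from hinge to bar. Height 117 mm at rest, 235 mm upright.
- jar: Bystander: closed amber jar, 52 mm across, 85 mm tall. Origin at the centre of its underside. Leave alone.
- small_box: Bystander: closed brown cardboard box 60 x 85 x 50 mm tall. Origin at the centre of its underside. Leave alone.
- leaflets: Bystander: banded pack of white leaflets 100 x 70 x 16 mm tall. Origin at the centre of its underside. Leave alone.
Mind the look-alikes: they are no part of the job. What is shaped like the carton but blue, red or yellow is not meant.

How it is judged (in metres and radians):
On the way, in this order (a step that is already met when the one before it is completed fails the run):
1. the carton stands in the taped outline, square to it, flap still down (x of carton in the frame of spot between -0.021 and 0.021 m and y of carton in the frame of spot between -0.021 and 0.021 m and angle between the x axis of carton and the x axis of spot, either way round below 0.25 rad and height (world z) of carton below 0.006 m and linear speed of carton below 0.02 m/s and value of joint flap below -0.5 rad), for 0.2 s.
2. the gripper holds the flap upright at its balance point (value of joint flap between -0.08 and 0.08 rad and velocity of joint flap between -0.1 and 0.1 rad/s and contact force between the fingers and flap above 0.3 N), for 0.3 s.
At the end, for the whole second after the job is handed in: The gripper touches the flap (over 0.3 N) and holds it within 0.08 rad of upright, at rest (under 0.1 rad/s), with nothing else bearing on it; the carton lies flat and still on the bench, its centre within 21 mm of the outline's centre along each axis and turned less than 0.25 rad from it (all of step 2 and x of carton in the frame of spot between -0.021 and 0.021 m and y of carton in the frame of spot between -0.021 and 0.021 m and angle between the x axis of carton and the x axis of spot, either way round below 0.25 rad and height (world z) of carton below 0.006 m and linear speed of carton below 0.02 m/s and contact force between flap and carton below 0.2 N and contact force between flap and jar below 0.2 N and contact force between flap and small_box below 0.2 N and contact force between flap and leaflets below 0.2 N); the arm keeps its last pose, push and grip.
It fails at once if the carton is lifted off the bench or tipped (height (world z) of carton above 0.015 m or angle between carton's own z axis and vertical above 0.3 rad).
It fails at once if the flap falls forward past its balance point (value of joint flap above 0.4 rad).
It fails at once if a bystander is disturbed (distance of any of jar, small_box, leaflets from where it was at the start of the episode above 0.025 m or angle between any of jar, small_box, leaflets's own z axis and vertical above 0.4 rad).
It also fails if it takes over 61 s, if anything falls off the work surface, if the arm or the gripper's body presses on something with over 40 N, if the wrist force passes 120 N, or if a joint passes its speed limit or range.

### The arm

A 6-joint arm with a two-finger parallel gripper is mounted at the origin on the work surface. World frame = base frame: x ahead of the robot, y to its left, z up, the work surface at z = 0. Lengths are in m, angles in degrees, forces in N, time in s.
With the tool pointing down it reaches from about 0.25 to 0.725 m from the base axis. Payload 9.7 kg.
Tool frame: the origin (TCP) lies at the very end of the fingers, on their centre line; the grasp point (between the pads) lies 19 mm behind it; z points along the fingers, y is the line along which they close (so a half turn about z gives the same grasp; the last joint's range is limited). The gripper opens to 85 mm and grips with 20 to 120 N. Pads are 22 mm wide; open, the fingers measure 114 mm over their backs; the gripper's body (76 mm by 85 mm) begins 54 mm behind the grasp point. The pads swing forward as they close: fully open they stand 13 mm farther back than shut.
Start: joints at [70.76, 4.979, 10.078, 95.1, 0, 90], TCP at [0.181, 0.519, 0.231] pointing down, gripper open.
Joint ranges: [-179.16, 179.16], [-48.56, 103.87], [-65.8, 70.77], [-126.05, 130.52], [-82.76, 87.17], [-180, 180]. Speed limits (degrees/s): [127.2, 127.2, 147.25, 180, 180, 180].

### API

Orientations are given as [roll, pitch, yaw] about the fixed x, y, z axes, in that order (R = Rz(yaw) Ry(pitch) Rx(roll)).
In Python, from workcell import bot gives the robot as it stands.
- The arm moves only by the tool step_arm, never from a script. Its argument "targets" is a list of rows, each a list of 3 entries, a list of its own where there are three numbers: the opening, from 0 (shut) to 1 (fully open), then the shift along the world's x, y, z in mm, then the turn, a rotation vector about the world's x, y, z in rad. In form: [[grip, [tx, ty, tz], [wx, wy, wz]], ...]. A call has 1 to 8 rows; each row is the pose to reach, as a shift and turn from the pose commanded when the call began; what a row does not reach only later rows make up. A row lasts 1/10 s, in which the tool goes at most 50 mm and 8.59 degrees, less where a joint would pass 70% of its speed; a pose out of reach is approached as far as the arm can. A call with a gripper value outside its range is refused whole. The fingers move at their own pace and stop on an object; "force" is the grip in N (left out, the last holds). Time passes only in rows, so rows that repeat a pose let the fingers close. It gives the time, the measured TCP pose, the force, the opening and the grip force at its end, in the units of the state.
- bot.get_obs(): the state, without advancing time (a new reading comes with each control period).
- bot.camera(name): name is "scene" or "top" or "wrist"; returns (picture, depth): 480x640x3 uint8, red, green, blue; 480x640 float32, m along the optical axis (not along the pixel's ray), 0 where there is no reading.
- bot.camera_params(name): a dict with "K" (3x3 intrinsics, pixels), "k1" (the pictures are not rectified: a ray, as slopes to the right and down, at radius r is drawn at 1 + k1 r^2 times it, then the intrinsics apply), "R" (3x3) and "t" (3): a world point X has camera coordinates R X + t. Camera axes: x right, y down, z forward; pixel columns grow to the right and rows downward; lengths in m; the calibration is good to about 2 mm. A picture is of the moment at which its call begins: read the wrist's pose just before it. camera_params takes no time and is no camera call; for the wrist camera it gives the pose at the moment of the call.
- bot.job_done(): hands the job in; it is judged then, once.
The state is a dict: "time": time; "q": joint angles; "qd": joint speeds; "joint_efforts": joint torques, N m; "ee_pos": TCP position; "tcp_rot": TCP orientation; "wrist_force": force on the tool from outside, world axes, zero at the start; "torque": the same for the moment, N m; "opening": finger opening in m; "grasp_force": force on a finger pad.
Only numpy, scipy, OpenCV 4.12 (cv2) and the standard library are available. Lean on these libraries where they do the work, as an engineer would, in place of code of your own. Each camera call takes 0.05 s, during which the arm holds its last target. There are 200 camera calls.

## Working session

There is one attempt and no reset: what is moved stays moved. The work goes in short steps, Python scripts to look and compute and a tool call to move; the robot and the scene stay as the last step left them, time stands still between calls to the robot, and variables do not carry over. Pictures are saved under pics/ and viewed, at most 10 in all, crops included, and the job is handed in when it is done.

Besides the shell and the picture viewer there is one more tool, called after "Call:" by a JSON object that holds its "fn" and its "kwargs". step_arm: Moves the arm, as the interface text tells. Its arguments: {"type":"object","properties":{"targets":{"type":"array","items":{"type":"array"}},"force":{"type":"number"}},"required":["targets"]}

```bash
mkdir -p pics; ls; python3 - <<'E'
from workcell import bot
import cv2,numpy as np
o=bot.get_obs();print(o['ee_pos'],o['tcp_rot'],o['time'])
for n in ("scene","top"):
    im,d=bot.camera(n);cv2.imwrite(f"pics/{n}0.png",im[:,:,::-1]);np.savez(f"{n}0.npz",im=im,d=d)
    print(n,{k:np.round(v,4).tolist() for k,v in bot.camera_params(n).items()})
E
```

```text
pics
[0.18116451 0.51906897 0.23056609] [-1.79922643e+02 -7.21006450e-04  1.60760807e+02] 0.0
scene {'K': [[597.031, 0.0, 317.3029], [0.0, 597.031, 232.9908], [0.0, 0.0, 1.0]], 'k1': -0.1541, 'R': [[-0.6887, 0.7249, 0.0129], [0.4678, 0.4579, -0.756], [-0.5539, -0.5146, -0.6545]], 't': [0.3972, -0.1393, 1.9509]}
top {'K': [[520.3622, 0.0, 320.4722], [0.0, 520.3622, 240.8847], [0.0, 0.0, 1.0]], 'k1': 0.0175, 'R': [[-0.0013, -0.9999, -0.0117], [-0.9993, 0.0018, -0.0372], [0.0373, 0.0116, -0.9992]], 't': [0.0216, 0.5881, 1.4041]}
```

View pics/top0.png

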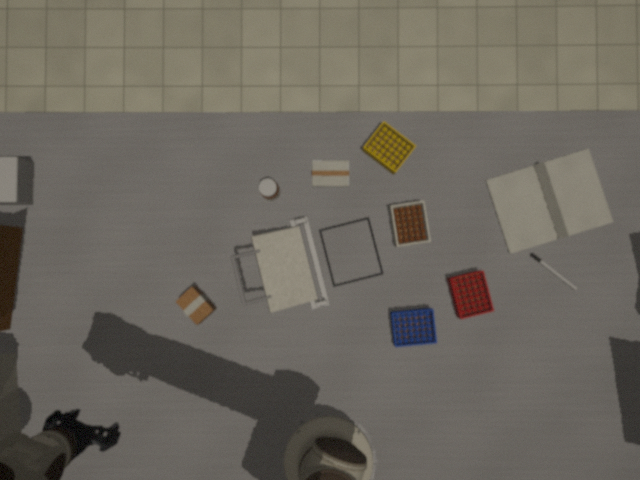

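View pics/scene0.png

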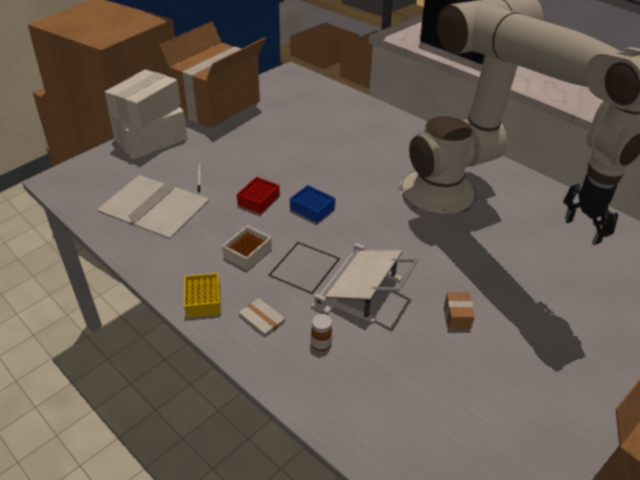

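The top view shows the carton at about (410,223), the taped outline with corners at about (320,231), (368,219), (382,273) and (334,285), the flap at (285,267) with its bar at about x=238, the jar at (268,187), the leaflets at (331,173) and the box at (195,305). The scene view shows the same layout, with the carton at (247,247) and the bar at about (400,280).

```bash
cat > h.py <<'E'
import numpy as np,cv2
from workcell import bot
def cast(P,uv,z):
    K,R,t=map(np.array,(P['K'],P['R'],P['t'])); uv=np.atleast_2d(uv).astype(float)
    d=(uv-[K[0,2],K[1,2]])/[K[0,0],K[1,1]]; s=d.copy()
    for _ in range(20): s=d/(1+P['k1']*(s**2).sum(1,keepdims=True))
    r=np.c_[s,np.ones(len(s))]@R; c=-R.T@t
    return c, r, c+r*((z-c[2])/r[:,2])[:,None]
def tri(P1,u1,P2,u2):
    c1,r1,_=cast(P1,u1,0);c2,r2,_=cast(P2,u2,0); out=[]
    for a,b in zip(r1,r2):
        s=np.linalg.lstsq(np.c_[a,-b],c2-c1,rcond=None)[0]
        p,q=c1+a*s[0],c2+b*s[1]; out.append([*((p+q)/2),np.linalg.norm(p-q)])
    return np.array(out)
def proj(P,X):
    R,t=np.array(P['R']),np.array(P['t']);p=np.atleast_2d(X)@R.T+t;s=p[:,:2]/p[:,2:]
    s=s*(1+P['k1']*(s**2).sum(1,keepdims=True));K=np.array(P['K'])
    return s*[K[0,0],K[1,1]]+[K[0,2],K[1,2]]
def rect(pts):
    (c,wh,a)=cv2.minAreaRect(np.float32(pts*1000)); return np.round(c,1),np.round(wh,1),round(a,1),np.round(cv2.boxPoints((c,wh,a)),1).tolist()
E
python3 - <<'E'
from h import *
S,T=[np.load(f"{n}0.npz")['im'] for n in("scene","top")]; PS,PT=bot.camera_params("scene"),bot.camera_params("top")
def biggest(m,x0,y0,x1,y1):
    M=np.zeros_like(m,np.uint8);M[y0:y1,x0:x1]=m[y0:y1,x0:x1]
    c=max(cv2.findContours(M,cv2.RETR_EXTERNAL,cv2.CHAIN_APPROX_NONE)[0],key=cv2.contourArea);return c[:,0]
g=T.max(2); 
c=biggest(g<70,310,210,392,295); print("tape px",cv2.minAreaRect(c)); print("tape outer",rect(cast(PT,c,0)[2]))
gs=S.max(2); c=biggest(gs<60,262,235,345,297); q=cv2.approxPolyDP(cv2.convexHull(c),6,True)[:,0];print("tape scene",q.tolist(),np.round(cast(PS,q,0)[2],3).tolist())
hsv=cv2.cvtColor(T,cv2.COLOR_RGB2HSV)
print(T[223,392:430:3].tolist())
c=biggest(((g>150)|((hsv[...,1]>110)&(hsv[...,0]<20))),385,195,440,252);print("carton",rect(cast(PT,c,.045)[2]))
cs=biggest(((gs>140)|((cv2.cvtColor(S,cv2.COLOR_RGB2HSV)[...,1]>110))),218,220,278,272);print("carton scene",cs.min(0),cs.max(0),np.round(cv2.approxPolyDP(cv2.convexHull(cs),4,True)[:,0]).tolist())
print("top approx",cv2.approxPolyDP(cv2.convexHull(c),4,True)[:,0].tolist())
a=cv2.resize(T[205:320,225:400],None,fx=4.5,fy=4.5,interpolation=cv2.INTER_CUBIC)
cv2.imwrite("pics/t1.png",a[:,:,::-1]);cv2.imwrite("pics/s1.png",cv2.resize(S[215:330,215:425],None,fx=3.8,fy=3.8,interpolation=cv2.INTER_CUBIC)[:,:,::-1])
E
```

```text
tape px ((333.5384216308594, 283.8076477050781), (3.605551242828369, 1.1094005107879639), 56.3099365234375)Traceback (most recent call last):
  File "<stdin>", line 7, in <module>
  File "h.py", line 20, in rect
    (c,wh,a)=cv2.minAreaRect(np.float32(pts*1000)); return np.round(c,1),np.round(wh,1),round(a,1),np.round(cv2.boxPoints((c,wh,a)),1).tolist()
             ~~~~~~~~~~~~~~~^^^^^^^^^^^^^^^^^^^^^^
cv2.error: OpenCV(4.12.0) /io/opencv/modules/imgproc/src/convhull.cpp:143: error: (-215:Assertion failed) total >= 0 && (depth == CV_32F || depth == CV_32S) in function 'convexHull'
```

```bash
sed -i 's/np.float32(pts\*1000)/np.float32(pts[:,:2]*1000)/' h.py
cat > m1.py <<'E'
from h import *
S,T=[np.load(f"{n}0.npz")['im'] for n in("scene","top")]; PS,PT=bot.camera_params("scene"),bot.camera_params("top")
def biggest(m,x0,y0,x1,y1):
    M=np.zeros_like(m,np.uint8);M[y0:y1,x0:x1]=m[y0:y1,x0:x1]
    c=max(cv2.findContours(M,cv2.RETR_EXTERNAL,cv2.CHAIN_APPROX_NONE)[0],key=cv2.contourArea);return c[:,0]
g=T.max(2); print(g[250,315:395].tolist(), g[223,388:435].tolist())
a=cv2.resize(T[205:320,225:400],None,fx=4.5,fy=4.5,interpolation=cv2.INTER_CUBIC)
cv2.imwrite("pics/t1.png",a[:,:,::-1]);cv2.imwrite("pics/s1.png",cv2.resize(S[215:330,215:425],None,fx=3.8,fy=3.8,interpolation=cv2.INTER_CUBIC)[:,:,::-1])
c=biggest(g<88,316,210,392,295); print("tape px",cv2.minAreaRect(c)); print("tape outer",rect(cast(PT,c,0)[2]))
hsv=cv2.cvtColor(T,cv2.COLOR_RGB2HSV)
c=biggest(((g>140)|((hsv[...,1]>110)&(hsv[...,0]<20))),385,195,440,252);print("carton",rect(cast(PT,c,.045)[2]))
print("top approx",cv2.approxPolyDP(cv2.convexHull(c),4,True)[:,0].tolist())
gs=S.max(2); cs=biggest(((gs>140)|((cv2.cvtColor(S,cv2.COLOR_RGB2HSV)[...,1]>110))),218,220,278,272);print("carton scene",cs.min(0),cs.max(0),np.round(cv2.approxPolyDP(cv2.convexHull(cs),4,True)[:,0]).tolist())
c=biggest(gs<80,262,235,345,297); q=cv2.approxPolyDP(cv2.convexHull(c),6,True)[:,0];print("tape scene",q.tolist(),np.round(cast(PS,q,0)[2],3).tolist())
E
python3 m1.py
```

```text
[137, 117, 112, 109, 110, 112, 110, 108, 98, 75, 69, 87, 104, 108, 109, 111, 108, 110, 109, 111, 108, 114, 108, 109, 107, 108, 106, 109, 109, 107, 111, 108, 107, 111, 109, 108, 111, 109, 110, 110, 110, 109, 108, 109, 110, 109, 109, 111, 111, 112, 111, 109, 108, 110, 110, 109, 113, 111, 111, 101, 79, 64, 79, 100, 108, 110, 111, 111, 113, 110, 111, 110, 113, 111, 112, 110, 109, 111, 112, 112] [106, 89, 71, 71, 88, 117, 125, 107, 90, 92, 92, 92, 79, 77, 82, 92, 100, 94, 77, 67, 76, 82, 86, 87, 71, 70, 80, 91, 98, 91, 78, 73, 75, 81, 82, 77, 79, 93, 119, 134, 124, 114, 110, 110, 112, 111, 108]
tape px ((350.6529846191406, 251.39666748046875), (60.007484436035156, 52.28301239013672), 75.61860656738281)
tape outer (array([559.8, -61.7]), array([164.1, 143.1]), 14.3, [[462.6000061035156, -12.699999809265137], [497.8999938964844, -151.3000030517578], [657.0, -110.80000305175781], [621.5999755859375, 27.899999618530273]])
carton (array([ 632.6, -216.2]), array([91.6, 72.9]), 8.1, [[582.2000122070312, -186.5], [592.4000244140625, -258.70001220703125], [683.0999755859375, -245.89999389648438], [672.9000244140625, -173.6999969482422]])
top approx [[419, 205], [425, 238], [400, 242], [394, 210]]
carton scene [222 225] [270 255] [[270, 236], [247, 255], [222, 245], [246, 225]]
tape scene [[339, 258], [312, 293], [269, 275], [297, 242]] [[0.468, -0.018, 0.0], [0.62, 0.022, 0.0], [0.654, -0.111, 0.0], [0.503, -0.152, 0.0]]
```

View pics/t1.png

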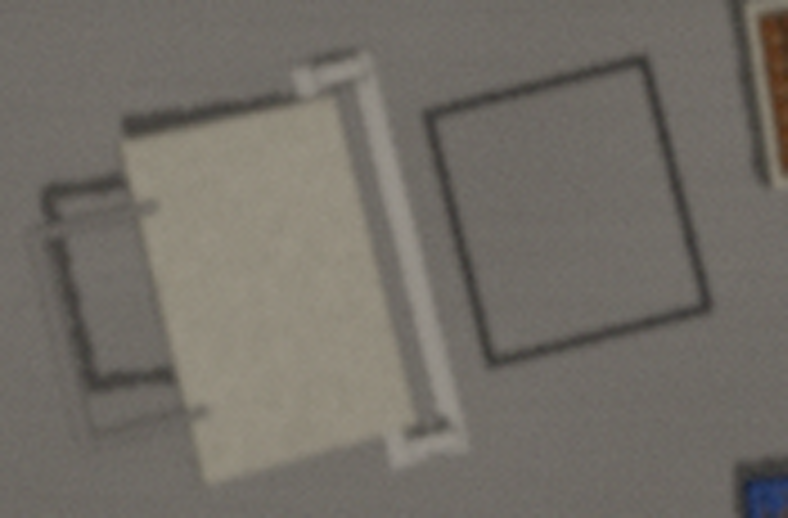

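View pics/s1.png

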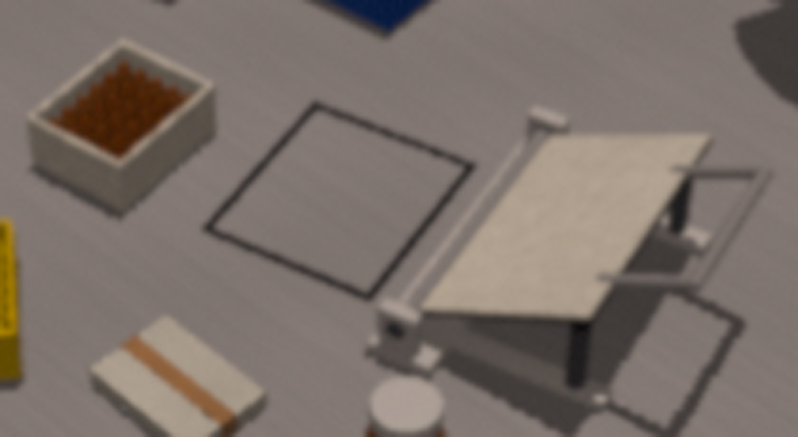

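The crops give the bar ends: in the top image at about (233,256) and (246,302), in the scene at about (417.6,260.5) and (400.5,289.5). The carton rim corners in the scene are at about (247,225.5), (271,238), (247,254.5) and (223,246).

```bash
python3 - <<'E'
from h import *
PS,PT=bot.camera_params("scene"),bot.camera_params("top")
s=lambda a:np.array(a)/3.8+215
t=lambda a:np.array(a)/4.5+[225,205]
print("bar",tri(PT,t([[35,230],[92,435],[63,332]]),PS,s([[705,283],[770,173],[737,228]])).round(4).tolist())
rim=s([[122,40],[213,88],[122,150],[30,118]]); X=cast(PS,rim,.045)[2]; print("rim scene",X.round(3).tolist(),X.mean(0).round(4), [np.linalg.norm(X[i]-X[i-1]).round(3) for i in range(4)])
T=np.load("top0.npz")['im'].astype(int)
# carton outline in top: whitish/amber vs bench by saturation-ish & brightness
m=((T.max(2)>116)|(T[...,0]-T[...,2]>35)).astype(np.uint8); M=np.zeros_like(m);M[195:252,386:436]=m[195:252,386:436]
M=cv2.morphologyEx(M,cv2.MORPH_OPEN,np.ones((2,2)))
c=max(cv2.findContours(M,0,1)[0],key=cv2.contourArea)[:,0];print("carton top",rect(cast(PT,c,.045)[2]))
# tri rim corners using top approx box
b=cv2.boxPoints(cv2.minAreaRect(c));print(b.tolist())
b=b[np.argsort(b[:,1])]
hs=proj(PT,X);print("scene rim in top px",hs.round(1).tolist())
best=[b[np.argmin(np.linalg.norm(b-h,axis=1))] for h in hs];print(tri(PT,best,PS,rim).round(3).tolist())
E
```

```text
bar [[0.5443, 0.2425, 0.1173, 0.006], [0.4299, 0.2104, 0.1152, 0.006], [0.4876, 0.2265, 0.1153, 0.0049]]
rim scene [[0.589, -0.271, 0.045], [0.578, -0.18, 0.045], [0.671, -0.178, 0.045], [0.696, -0.252, 0.045]] [ 0.6337 -0.2204  0.045 ] [np.float64(0.108), np.float64(0.091), np.float64(0.093), np.float64(0.079)]
carton top (array([ 629.9, -214.9]), array([93.5, 78.6]), 8.3, [[577.9000244140625, -182.89999389648438], [589.2999877929688, -260.6000061035156], [681.7999877929688, -247.0], [670.4000244140625, -169.3000030517578]])
[[391.83233642578125, 209.41043090820312], [421.2138671875, 204.89019775390625], [426.5780029296875, 239.75723266601562], [397.19647216796875, 244.2774658203125]]
scene rim in top px [[430.5, 239.8], [396.2, 243.9], [395.0, 209.0], [423.1, 199.6]]
[[0.592, -0.262, 0.051, 0.007], [0.577, -0.183, 0.043, 0.001], [0.672, -0.171, 0.049, 0.007], [0.687, -0.253, 0.038, 0.013]]
```

Call:
{"fn": "step_arm", "kwargs": {"targets": [[0.8, [25, -43, 0], [0, 0, -0.14]], [0.8, [50, -86, 0], [0, 0, -0.28]], [0.8, [75, -129, 0], [0, 0, -0.42]], [0.8, [100, -172, 0], [0, 0, -0.56]], [0.8, [125, -215, 0], [0, 0, -0.7]], [0.8, [150, -258, 0], [0, 0, -0.84]], [0.8, [170, -300, 0], [0, 0, -0.98]], [0.8, [190, -340, 0], [0, 0, -1.09]]]}}

```text
time: 0.9
ee_pos: [0.3716, 0.1773, 0.2312]
tcp_rot: [180.0, -0.0, 98.0]
wrist_force: [1.3, 0.7, -0.2]
opening: 0.0684
grasp_force: 0.0
```

Measured heights agree with the text: bar about 116 mm (given 117), rim about 45 mm. The bar centre is at (0.487, 0.226), as predicted from the outline. Carton centre is at about (0.633, -0.217), turned 8°. The spot is at (0.560, -0.063), turned 14.3°.

Call:
{"fn": "step_arm", "kwargs": {"targets": [[0.8, [25, -43, 0], [0, 0, 0]], [0.8, [50, -86, 0], [0, 0, 0]], [0.8, [75, -129, 0], [0, 0, 0]], [0.8, [100, -172, 0], [0, 0, 0]], [0.8, [125, -215, 0], [0, 0, 0]], [0.8, [150, -258, 0], [0, 0, 0]], [0.8, [175, -300, 0], [0, 0, 0]], [0.8, [200, -343, 0], [0, 0, 0]]]}}

```text
time: 1.7
ee_pos: [0.5718, -0.1657, 0.2309]
tcp_rot: [-180.0, -0.0, 98.3]
wrist_force: [0.8, 0.8, -0.1]
opening: 0.0683
grasp_force: 0.0
```

Call:
{"fn": "step_arm", "kwargs": {"targets": [[0.8, [25, -43, 0], [0, 0, 0]], [0.8, [50, -86, 0], [0, 0, 0]], [0.8, [73, -127, 0], [0, 0, 0]], [0.8, [73, -127, -40], [0, 0, 0]], [0.8, [73, -127, -80], [0, 0, 0]], [0.8, [73, -127, -110], [0, 0, 0]], [0.8, [73, -127, -130], [0, 0, 0]]]}}

```text
time: 2.4
ee_pos: [0.6431, -0.2904, 0.0972]
tcp_rot: [-179.8, -0.1, 98.3]
wrist_force: [0.0, 0.6, 0.3]
opening: 0.0685
grasp_force: 0.0
```

```bash
python3 - <<'E'
from h import *
P=bot.camera_params("wrist");im,d=bot.camera("wrist");cv2.imwrite("pics/w1.png",im[:,:,::-1]);np.savez("w1.npz",im=im,d=d,**P)
o=bot.get_obs();print(o['ee_pos'],o['tcp_rot'],o['q'],{k:np.round(v,3).tolist() for k,v in P.items()})
E
```

```text
[ 0.6423161  -0.28996819  0.09439733] [-179.62486006   -0.24185642   98.29488459] [-2.42970816e+01  2.66088353e+01  2.13149317e+01  8.51524379e+01
  1.69713950e-03  5.74072355e+01] {'K': [[333.338, 0.0, 318.5], [0.0, 333.338, 233.468], [0.0, 0.0, 1.0]], 'k1': -0.06, 'R': [[0.99, 0.144, -0.005], [0.14, -0.956, 0.256], [0.032, -0.254, -0.967]], 't': [-0.594, -0.366, 0.154]}
```

View pics/w1.png

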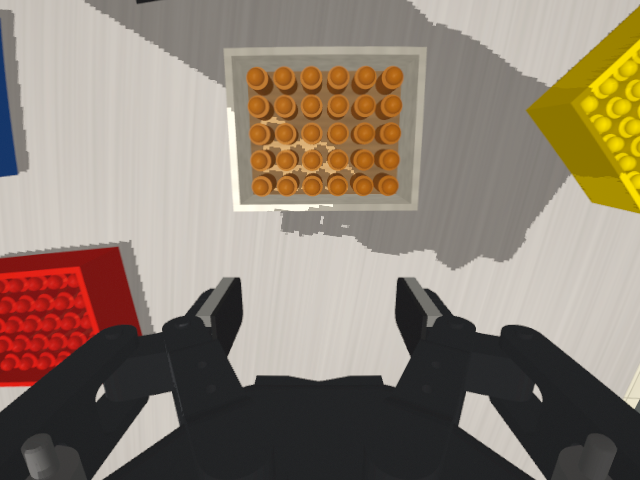

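The wrist view shows the carton square to the gripper. Its rim corners are at about (224,49), (427,48), (418,210) and (235,210), and the fingertips at about (225,300) and (412,300). The red and yellow trays sit well off to either side.

```bash
python3 - <<'E'
from h import *
w=np.load("w1.npz");P={k:w[k] for k in("K","k1","R","t")};PS=bot.camera_params("scene")
q=[[224,49],[427,48],[418,210],[235,210]]
X=cast(P,q,.045)[2];print(X.round(4).tolist(),rect(X))
rim=np.array([[30,118],[122,40],[122,150],[213,88]])/3.8+215
h=proj(PS,X); print(tri(P,q,PS,[rim[np.argmin(np.linalg.norm(rim-a,axis=1))] for a in h]).round(3).tolist())
E
```

```text
[[0.575, -0.1828, 0.045], [0.6832, -0.1665, 0.045], [0.6968, -0.2543, 0.045], [0.5889, -0.2701, 0.045]] (array([ 635.9, -218.5]), array([109.8,  88.8]), 8.5, [[575.0, -182.8000030517578], [588.2000122070312, -270.6000061035156], [696.7999877929688, -254.3000030517578], [683.7000122070312, -166.5]])
[[0.575, -0.183, 0.042, 0.002], [0.679, -0.169, 0.056, 0.002], [0.696, -0.254, 0.045, 0.002], [0.589, -0.27, 0.045, 0.001]]
```

The wrist view gives the carton centre as (0.636, -0.2185), size 110 x 89 mm, rim about 45 mm, turned 8.5°. Next I descend behind it.

Call:
{"fn": "step_arm", "kwargs": {"targets": [[0.8, [4, 0, -25], [0, 0, 0]], [0.8, [4, 0, -50], [0, 0, 0]], [0.8, [4, 0, -70], [0, 0, 0]], [0.8, [4, 0, -84], [0, 0, 0]], [0.8, [4, 0, -84], [0, 0, 0]], [0.8, [4, 0, -84], [0, 0, 0]]]}}

```text
time: 3.05
ee_pos: [0.6485, -0.2908, 0.0182]
tcp_rot: [180.0, 0.0, 98.3]
wrist_force: [-0.3, 0.5, 0.6]
opening: 0.0684
grasp_force: 0.0
```

Call:
{"fn": "step_arm", "kwargs": {"targets": [[0.8, [-1, 8, -5], [0, 0, 0]], [0.8, [-2, 14, -6], [0, 0, 0]], [0.8, [-3, 18, -6], [0, 0, 0.005]], [0.8, [-8, 28, -6], [0, 0, 0.012]], [0.8, [-13, 39, -6], [0, 0, 0.02]], [0.8, [-19, 52, -6], [0, 0, 0.03]], [0.8, [-25, 65, -6], [0, 0, 0.038]], [0.8, [-31, 78, -6], [0, 0, 0.046]]]}}

```text
time: 3.85
ee_pos: [0.6168, -0.2116, 0.0117]
tcp_rot: [180.0, 0.0, 101.0]
wrist_force: [1.3, -2.1, 0.6]
opening: 0.0681
grasp_force: 1.1
```

```bash
cat > loc.py <<'E'
from h import *
# carton from wrist camera: ampoule (amber) block centre -> report plus spot-frame
def look(name):
    P=bot.camera_params("wrist");im,d=bot.camera("wrist");cv2.imwrite(f"pics/{name}.png",im[:,:,::-1]);np.savez(f"{name}.npz",im=im,**P)
    h=cv2.cvtColor(im,cv2.COLOR_RGB2HSV)
    m=((h[...,0]<17)&(h[...,0]>8)&(h[...,1]>150)&(h[...,2]>90)).astype(np.uint8)
    m=cv2.morphologyEx(m,cv2.MORPH_CLOSE,np.ones((25,25)))
    c=max(cv2.findContours(m,0,1)[0],key=cv2.contourArea)[:,0]
    o=bot.get_obs();print("tcp",o['ee_pos'].round(4),o['tcp_rot'].round(1),o['wrist_force'].round(1))
    print("amber",cv2.boundingRect(c),rect(cast(P,c,.038)[2])[:3])
E
python3 -c "
from loc import *
look('w2')
im,d=bot.camera('top');cv2.imwrite('pics/t2.png',im[:,:,::-1])"
```

```text
tcp [ 0.616  -0.2099  0.0117] [-1.800e+02 -1.000e-01  1.011e+02] [ 1.7  1.  -0.6]
amber (182, 58, 267, 211) (array([ 604.2, -156.2]), array([87.1, 71.7]), 10.9)
```

View pics/w2.png

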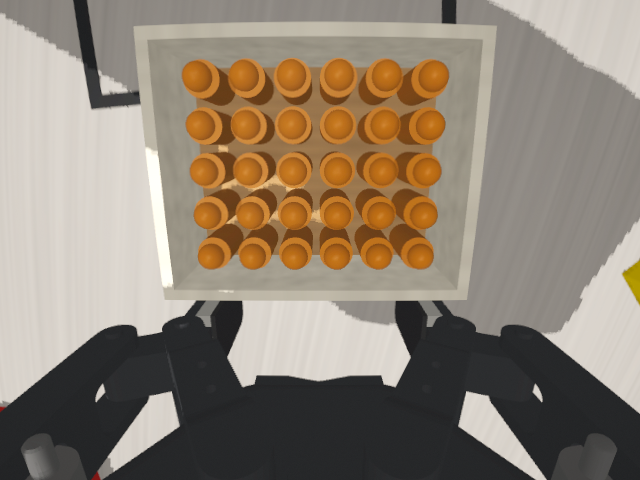

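The carton moves with the fingers without slipping. Its rim corners are at (135,27), (495,27), (467,298) and (166,298), centred on the gripper. I carry on to the spot.

Call:
{"fn": "step_arm", "kwargs": {"targets": [[0.8, [-6, 13, 0], [0, 0, 0.01]], [0.8, [-12, 27, 0], [0, 0, 0.018]], [0.8, [-19, 41, 0], [0, 0, 0.026]], [0.8, [-25, 55, 0], [0, 0, 0.034]], [0.8, [-31, 68, 0], [0, 0, 0.042]], [0.8, [-37, 80, 0], [0, 0, 0.05]], [0.8, [-41, 89, 0], [0, 0, 0.056]], [0.8, [-43, 94, 0], [0, 0, 0.056]]]}}

```text
time: 4.75
ee_pos: [0.5738, -0.1178, 0.0113]
tcp_rot: [-180.0, 0.0, 104.2]
wrist_force: [1.4, -3.1, 1.5]
opening: 0.0687
grasp_force: 1.3
```

Call:
{"fn": "step_arm", "kwargs": {"targets": [[0.8, [4, -15, 0], [0, 0, 0]], [0.8, [8, -30, 0], [0, 0, 0]], [0.8, [8, -30, 40], [0, 0, 0]], [0.8, [8, -30, 90], [0, 0, 0]], [0.8, [8, -30, 130], [0, 0, 0]], [0.8, [8, -30, 160], [0, 0, 0]], [0.8, [8, -30, 160], [0, 0, 0]]]}}

```text
time: 5.45
ee_pos: [0.5841, -0.1507, 0.1761]
tcp_rot: [179.7, 0.2, 104.1]
wrist_force: [-0.1, -0.1, -0.2]
opening: 0.0684
grasp_force: 0.0
```

```bash
python3 -c "
from loc import *
look('w3')"
```

```text
tcp [ 0.5834 -0.1504  0.1733] [1.798e+02 1.000e-01 1.041e+02] [-0.1  0.1 -0.1]
amber (256, 63, 115, 98) (array([558.3, -64.3]), array([89.6, 74.5]), 14.0)
```

View pics/w3.png

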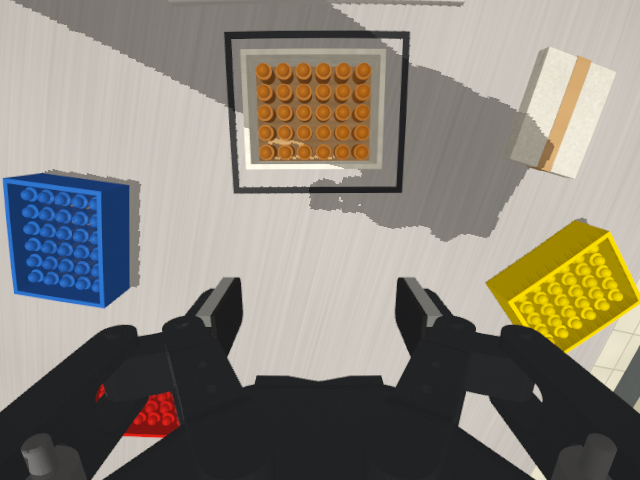

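The carton sits inside the taped outline. The inner tape corners are at about (232,40), (403,39), (397,186) and (239,186), and the rim at (241,50), (386,50), (379,169) and (248,170). I'll compare the two numerically.

```bash
python3 - <<'E'
from h import *
w=np.load("w3.npz");P={k:w[k] for k in("K","k1","R","t")}
A=cast(P,[[232,40],[403,39],[397,186],[239,186]],0)[2];B=cast(P,[[241,50],[386,50],[379,169],[248,170]],.045)[2]
print(rect(A)[:3],rect(B)[:3]);d=(B.mean(0)-A.mean(0))*1000;c,s=np.cos(np.radians(104.3)),np.sin(np.radians(104.3));print("spot frame mm",d@[c,s,0],d@[-s,c,0])
sp=A.mean(0);u=np.array([c,s,0]);print("hinge",sp+.112*u,"bar",sp+u*(.112+.1858))
E
```

```text
(array([561.7, -62.1]), array([151.2, 129.1]), 14.0) (array([558.6, -64.1]), array([109.3,  89.9]), 14.0)
spot frame mm -0.6491470361705346 3.4822796112972
hinge [0.53390659 0.04608189 0.        ] bar [0.48801418 0.22612502 0.        ]
```

The carton is within 4 mm of centre and within 1° of square, so step 1 is met. Next I turn the gripper and go to above the bar.

Call:
{"fn": "step_arm", "kwargs": {"targets": [[0.6, [-8, 30, 25], [0, 0, 0.142]], [0.6, [-16, 64, 30], [0, 0, 0.284]], [0.6, [-24, 98, 30], [0, 0, 0.426]], [0.6, [-32, 132, 30], [0, 0, 0.568]], [0.6, [-40, 166, 30], [0, 0, 0.71]], [0.6, [-48, 200, 30], [0, 0, 0.852]], [0.6, [-56, 234, 30], [0, 0, 0.994]], [0.6, [-64, 268, 30], [0, 0, 1.136]]]}}

```text
time: 6.3
ee_pos: [0.5179, 0.1197, 0.1995]
tcp_rot: [-179.9, -0.1, 169.5]
wrist_force: [0.9, -0.1, 0.4]
opening: 0.051
grasp_force: 0.0
```

Call:
{"fn": "step_arm", "kwargs": {"targets": [[0.6, [-8, 30, 0], [0, 0, 0.14]], [0.6, [-16, 60, 0], [0, 0, 0.28]], [0.6, [-24, 85, 0], [0, 0, 0.4]], [0.6, [-32, 107, 0], [0, 0, 0.438]], [0.6, [-32, 107, 0], [0, 0, 0.438]], [0.6, [-32, 107, 0], [0, 0, 0.438]], [0.6, [-32, 107, 0], [0, 0, 0.438]]]}}

```text
time: 7.0
ee_pos: [0.4866, 0.2253, 0.2005]
tcp_rot: [-180.0, -0.1, -165.8]
wrist_force: [-0.4, 0.2, 0.2]
opening: 0.0514
grasp_force: 0.0
```

```bash
python3 - <<'E'
from h import *
P=bot.camera_params("wrist");im,d=bot.camera("wrist");cv2.imwrite("pics/w4.png",im[:,:,::-1]);np.savez("w4.npz",im=im,d=d,**P)
o=bot.get_obs();print(o['time'],o['ee_pos'],o['tcp_rot'],o['q'].round(1));print(proj(P,[[.488,.226,.117],[.534,.046,.03]]))
E
```

```text
7.05 [0.48661869 0.22525784 0.20072563] [-1.79983049e+02 -4.95397618e-02 -1.65769554e+02] [24.8  2.6  4.2 91.6 -0.  10.6]
[[318.70258624 243.2667697 ]
 [129.09817139 218.26540869]]
```

View pics/w4.png

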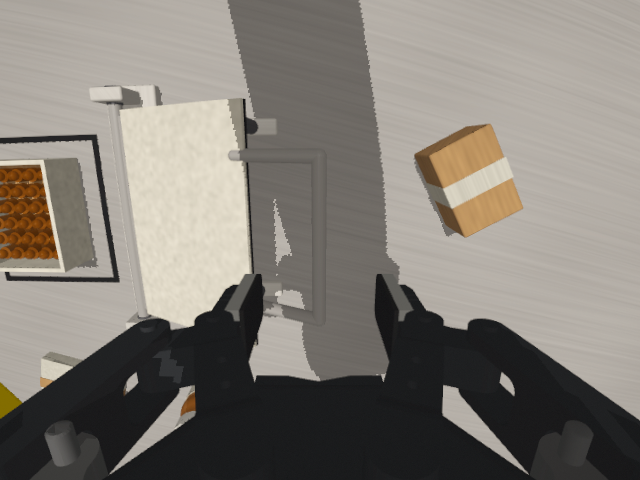

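The wrist view shows the bar as a vertical line at column 320, rows 155 to 318. It runs midway between the fingers, within a few pixels of the predicted (319,243). The box stays clear on the right. I descend and pinch.

Call:
{"fn": "step_arm", "kwargs": {"targets": [[0.6, [1, 0, -30], [0, 0, 0]], [0.6, [1, 0, -60], [0, 0, 0]], [0.6, [1, 0, -85], [0, 0, 0]], [0.6, [1, 0, -97], [0, 0, 0]], [0.6, [1, 0, -103], [0, 0, 0]], [0.6, [1, 0, -103], [0, 0, 0]], [0.6, [1, 0, -103], [0, 0, 0]]]}}

```text
time: 7.75
ee_pos: [0.4879, 0.2264, 0.0995]
tcp_rot: [180.0, 0.1, -165.7]
wrist_force: [-1.2, -0.8, 0.6]
opening: 0.0511
grasp_force: 0.0
```

Call:
{"fn": "step_arm", "kwargs": {"force": 40, "targets": [[0.3, [0, 0, 0], [0, 0, 0]], [0.1, [0, 0, 0], [0, 0, 0]], [0, [0, 0, 0], [0, 0, 0]], [0, [0, 0, 0], [0, 0, 0]], [0, [0, 0, 0], [0, 0, 0]], [0, [0, 0, 0], [0, 0, 0]], [0, [0, 0, 0], [0, 0, 0]], [0, [0, 0, 0], [0, 0, 0]]]}}

```text
time: 8.55
ee_pos: [0.4877, 0.2256, 0.0989]
tcp_rot: [-179.9, 0.1, -165.7]
wrist_force: [0.6, -5.4, 3.4]
opening: 0.0082
grasp_force: 39.1
```

Call:
{"fn": "step_arm", "kwargs": {"targets": [[0, [1.5, -6.5, 13], [0, 0, 0]], [0, [3.5, -14, 26], [0, 0, 0]], [0, [5.5, -22.5, 38], [0, 0, 0]], [0, [8, -32, 49.5], [0, 0, 0]], [0, [10.5, -42, 60], [0, 0, 0]], [0, [13.5, -52.5, 70], [0, 0, 0]], [0, [16, -64, 79], [0, 0, 0]], [0, [19, -76, 87.5], [0, 0, 0]]]}}

```text
time: 9.35
ee_pos: [0.5068, 0.1507, 0.1882]
tcp_rot: [179.8, 0.2, -165.6]
wrist_force: [2.4, 5.3, 4.8]
opening: 0.0086
grasp_force: 39.0
```

Call:
{"fn": "step_arm", "kwargs": {"targets": [[0, [3, -12, 7], [0, 0, 0]], [0, [6, -24.5, 13], [0, 0, 0]], [0, [9.5, -37.5, 18.5], [0, 0, 0]], [0, [13, -51, 23], [0, 0, 0]], [0, [16.5, -64.5, 26], [0, 0, 0]], [0, [19.5, -76, 28], [0, 0, 0]], [0, [22, -86, 29.5], [0, 0, 0]], [0, [24, -94, 30], [0, 0, 0]]]}}

```text
time: 10.15
ee_pos: [0.5308, 0.0554, 0.2169]
tcp_rot: [180.0, 0.1, -165.7]
wrist_force: [3.7, 2.6, 5.8]
opening: 0.0087
grasp_force: 41.7
```

Call:
{"fn": "step_arm", "kwargs": {"targets": [[0, [0.5, -3, 0], [0, 0, 0]], [0, [1, -6, 0], [0, 0, 0]], [0, [1, -6, 0], [0, 0, 0]], [0, [1, -6, 0], [0, 0, 0]]]}}

```text
time: 10.55
ee_pos: [0.5321, 0.0498, 0.2168]
tcp_rot: [-180.0, 0.2, -165.7]
wrist_force: [5.5, 2.0, 5.4]
opening: 0.0087
grasp_force: 41.9
```

```bash
python3 - <<'E'
from h import *
o=bot.get_obs();print(o['ee_pos'].round(4),o['wrist_force'].round(1),o['opening'],o['grasp_force'])
for n in("scene","top"):
    im,d=bot.camera(n);np.savez(n+"5.npz",im=im,d=d);
    cv2.imwrite(f"pics/{n}5.png",im[:,:,::-1])
S=cv2.imread("pics/scene5.png");cv2.imwrite("pics/s5.png",cv2.resize(S[150:330,215:425],None,fx=3.3,fy=3.3,interpolation=cv2.INTER_CUBIC))
E
```

```text
[0.5321 0.0498 0.2168] [5.5 2.  5.4] 0.008678707792861643 41.928062438964844
```

View pics/s5.png

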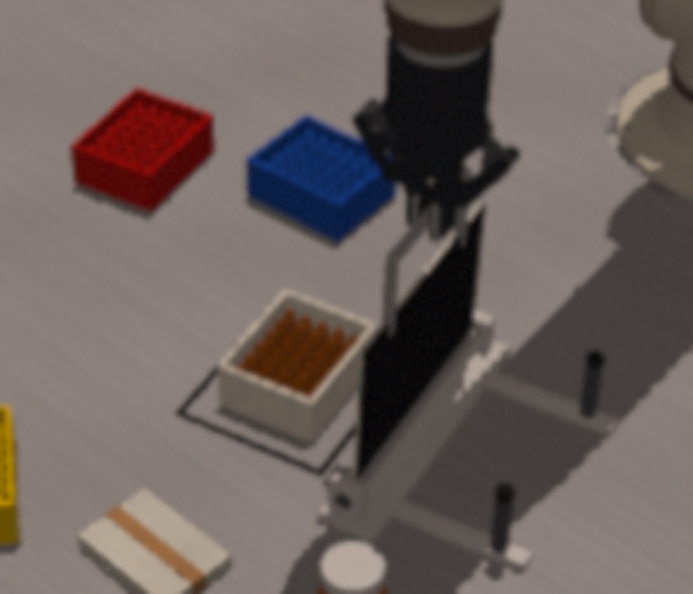

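The scene crop shows the flap upright in the gripper, the carton inside the outline and the bystanders untouched. From both the hinge position and the travelled arc, the bar is still about 4 mm short of upright, or -0.02 rad. I trim that out and settle.

Call:
{"fn": "step_arm", "kwargs": {"targets": [[0, [0.5, -2, 0], [0, 0, 0]], [0, [1, -4, 0], [0, 0, 0]], [0, [1, -4, 0], [0, 0, 0]], [0, [1, -4, 0], [0, 0, 0]], [0, [1, -4, 0], [0, 0, 0]], [0, [1, -4, 0], [0, 0, 0]], [0, [1, -4, 0], [0, 0, 0]], [0, [1, -4, 0], [0, 0, 0]]]}}

```text
time: 11.45
ee_pos: [0.5331, 0.046, 0.2169]
tcp_rot: [-180.0, 0.2, -165.7]
wrist_force: [6.7, 2.9, 6.4]
opening: 0.0083
grasp_force: 41.9
```

```bash
python3 - <<'E'
from h import *
o=bot.get_obs();print(o['ee_pos'].round(4),o['wrist_force'].round(1),o['grasp_force'],np.abs(o['qd']).max())
PT=bot.camera_params("top");P=bot.camera_params("scene");im=np.load("scene5.npz")['im'].astype(int)
# carton check: rim corners read in the crop (217,366),(288,290),(376,325),(306,398)
X=cast(P,np.array([[219,366],[288,290],[376,325],[306,400]])/3.3+[215,150],.045)[2];print(X.mean(0).round(3))
print(bot.job_done())
E
```

```text
[0.5331 0.046  0.2169] [6.7 2.9 6.4] 41.949343085289 0.08185139989296034
[ 0.559 -0.064  0.045]
the job is handed in; nothing more can be done
None
```

I handed the job in at about 11.5 s: the carton sits about 4 mm from the outline's centre and within 1° of square, and the gripper is holding the flap within about 0.01 rad of upright by my measurements; the judge's result was not shown to me.

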